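# Pack the closed samples into the carrier

### The arm

A 6-joint arm with a two-finger parallel gripper is mounted at the origin on the work surface. World frame = base frame: x ahead of the robot, y to its left, z up, the work surface at z = 0. Lengths are in m, angles in rad, forces in N, time in s.
With the tool pointing down it reaches from about 0.425 to 0.95 m from the base axis. Payload 14.7 kg.
Tool frame: the origin (TCP) lies between the finger pads; the fingertips stand 11 mm ahead of it and the grasp point (between the pads) lies 8 mm behind it (tip_extent is the distance from the TCP to the fingertips, in m); z points along the fingers, y is the direction in which the jaws open and shut (so a half turn about z gives the same grasp; the last joint's range is limited). The gripper opens to 85 mm and grips with 20 to 120 N. Pads are 22 mm wide; open, the fingers measure 114 mm over their backs; the gripper's body (76 mm by 85 mm) begins 54 mm behind the grasp point. The pads swing forward as they close: fully open they stand 13 mm farther back than shut.
Start: joints at [1.238, 0.48, 1.596, -0, 1.065, -0.047], TCP at [0.183, 0.624, 0.242] pointing down, gripper open.
Joint ranges: [-2.75, 2.75], [-0.82, 2.05], [0.23, 2.67], [-1.56, 4.7], [0.09, 2.69], [-2.92, 2.92]. Speed limits (rad/s): [1.89, 1.89, 2.39, 3.01, 3.01, 3.01].

### API

Orientations are given as a rotation vector (axis times angle).
In Python, from workcell import observe, read_camera, get_calibration, job_done, tip_extent gives the robot as it stands.
- The arm moves only by the tool jog_arm, never from a script. Its argument "deltas" is a list that holds one entry, the list of rows, each a list of 4 numbers: the shift along the world's x, y, z in mm, then the turn about the world's z in rad. A call has exactly 10 rows; each row shifts and turns the pose as measured when the row begins; what a row does not reach is not made up. A row lasts 1/12 s, in which the tool goes at most 41.7 mm and 7.16 degrees, less where a joint would pass 70% of its speed; a pose out of reach is approached as far as the arm can. A call with a gripper value outside its range is refused whole. "grip" is the finger opening in mm, from 0 to 85.4, set as the call begins (left out, the last holds). The fingers move at their own pace and stop on an object; "force" is the grip in N (left out, the last holds). Time passes only in rows, so rows that do not move let the fingers close, or fill a call up. It gives the time, the measured TCP pose, the force and the opening at its end, in the units of the state.
- observe(): the state, without advancing time (a new reading comes with each control period).
- read_camera(name): name is "scene" or "top"; returns the picture (400x640x3 uint8, red, green, blue); there is no depth.
- get_calibration(name): a dict with "intrinsics" (3x3 intrinsics, pixels), "extrinsics" (4x4, takes a point from camera to world coordinates). Camera axes: x right, y up, looking along -z (the intrinsics and any distortion apply to the point x, -y, -z); pixel columns grow to the right and rows downward; lengths in m; the calibration is good to about 2 mm. A picture is of the moment at which its call begins. get_calibration takes no time and is no camera call.
- job_done(): hands the job in, once; it reports no verdict.
The state is a dict: "time_s": time; "qpos": joint angles; "qd": joint speeds; "joint_efforts": joint torques, N m; "eef_pos": TCP position; "tool_rot": TCP orientation; "force": force on the tool from outside, world axes, zero at the start; "torque": the same for the moment, N m; "opening": finger opening in m.
Only numpy, scipy, OpenCV 4.12 (cv2) and the standard library are available. Lean on these libraries where they do the work, as an engineer would, in place of code of your own. Each camera call takes 0.05 s, during which the arm holds its last target.

### The job

Pack the sample carrier: stand the capped jar in the large round recess and the capped vial in the small round recess, and lay the closed slide box flat in the long recess, drawing it out sideways from under the roof of its dock. Keep jar and vial upright all the time. Leave the open jar, the open vial and the open slide tray standing where they are, then let go of everything.

Things in the scene. Friction and masses are not known exactly. Their poses are not given: they have to be found in the camera images.
- jar: Capped sample jar, upright: milky body 56 mm in diameter, 54 mm high, with a closed white cap 54 mm in diameter on it; 70 mm high overall, 100 to 200 g. Loose on the bench. Origin: centre of its underside, z up along its axis.
- vial: Capped sample vial, upright: pale grey-green body 28 mm in diameter, 57 mm high, with a closed white cap 27 mm in diameter on it; 75 mm high overall, 30 to 65 g. Loose on the bench. Origin: centre of its underside, z up along its axis.
- slide_box: Closed cream slide box, 100 (x) x 40 (y) x 30 (z) mm, 60 to 130 g, with a thin grey seam and a paper label on the end that shows. Loose; it stands on the bench, its rear part inside the dock, and sticks out of the dock's opening by 48 to 55 mm (its -x end). Origin: centre of its underside, z up.
- dock: Fixed dark grey steel dock: roof, side walls and back, open only to its -x; 64 (x) x 56 (y) x 42 mm high, opening 48 wide, 36 high, no floor; 3 mm foot flanges out to y = +-58 mm. Origin: centre of its footprint on the bench, z up; opening at x = -32 mm, back wall's inside at +28 mm. The slide box slides freely out along -x; it starts with its centre at x = -37 to -30 mm, long side along x.
- jar_recess: Fixed grey plate (dark recess floor), 98 (x) x 130 (y) x 9 mm, one of three side by side (100 mm apart in x, any order) in a flat aluminium carrier with a 10 mm rim. Origin: centre of its underside, 5 mm above the bench, z up. Has the large round recess, 76 mm in diameter, for the jar. Recess floor 3 mm and plate top 9 mm above the origin.
- vial_recess: Fixed grey plate (dark recess floor), 98 (x) x 130 (y) x 9 mm, one of three side by side (100 mm apart in x, any order) in a flat aluminium carrier with a 10 mm rim. Origin: centre of its underside, 5 mm above the bench, z up. Has the small round recess, 46 mm in diameter, for the vial. Recess floor 3 mm and plate top 9 mm above the origin.
- slide_recess: Fixed grey plate (dark recess floor), 98 (x) x 130 (y) x 9 mm, one of three side by side (100 mm apart in x, any order) in a flat aluminium carrier with a 10 mm rim. Origin: centre of its underside, 5 mm above the bench, z up. Has the long rectangular recess, 58 mm (x) by 118 mm (y), for the slide box (long side along y, either way). Recess floor 3 mm and plate top 9 mm above the origin.
- open_jar: Look-alike to leave alone: empty open-mouthed jar without cap, milky, 56 mm in diameter, 58 mm high, upright and loose. Origin: centre of its underside.
- open_vial: Look-alike to leave alone: empty open-mouthed vial without cap, pale grey-green, 28 mm in diameter, 62 mm high, upright and loose. Origin: centre of its underside.
- open_slide_tray: Look-alike to leave alone: open cream slide tray without lid, 40 (x) x 100 (y) x 20 (z) mm, showing a row of grey ribs inside; loose on the bench. Origin: centre of its underside.
Things that resemble listed ones, but are neither listed nor needed, are in the scene too. What is shaped like the slide_box but yellow is not meant. Leave any blue look-alike of the jar alone.

How it is judged:
By the outcome, as a careful person would: the job done as asked, in the order asked, and still so for the second after the job is handed in, with the robot touching nothing.
It also fails if it takes over 80 s, if anything falls off the work surface, if the arm or the gripper's body presses on something with over 40 N, if the wrist force passes 120 N, or if a joint passes its speed limit or range.

## Working session

There is one attempt and no reset: what is moved stays moved. The work goes in short steps, Python scripts to look and compute and a tool call to move; the robot and the scene stay as the last step left them, time stands still between calls to the robot, and variables do not carry over. Pictures are saved under pics/ and viewed, and the job is handed in when it is done.

Besides the shell and the picture viewer there is one more tool, called after ">>>" by a JSON object that holds its "api" and its "payload". jog_arm: Moves the arm, as the interface text tells. Its arguments: {"type":"object","properties":{"deltas":{"type":"array","items":{"type":"array","items":{"type":"array","items":{"type":"number"}}}},"grip":{"type":"number"},"force":{"type":"number"}},"required":["deltas"]}

```bash
mkdir -p pics; ls
python3 - <<'E'
from workcell import *
import cv2
print(observe()); print(tip_extent)
for n in("scene","top"):
    im=read_camera(n); cv2.imwrite(f"pics/{n}0.png",im[:,:,::-1]); c=get_calibration(n); print(n,c)
E
```

```text
pics
{'time_s': 0.0, 'qpos': array([ 1.23837122e+00,  4.80846969e-01,  1.59687762e+00,  2.60480072e-05,
        1.06509325e+00, -4.66103973e-02]), 'qd': array([-0.00085199,  0.00118824, -0.00130522,  0.00029997, -0.00063575,
       -0.00041298]), 'joint_efforts': array([-3.68498848e-03, -9.50656199e+01, -4.30139995e+01, -2.48111073e-04,
        1.32584560e-02,  3.69716997e-05]), 'eef_pos': array([0.18310789, 0.62325771, 0.24166117]), 'tool_rot': array([-4.47413617e-01, -3.10931362e+00,  1.88316530e-03]), 'force': array([ 0.42638138, -0.96326808,  0.35451574]), 'torque': array([ 0.0405069 , -0.01777168,  0.00845095]), 'opening': 0.08555369204931894}
0.011
scene {'intrinsics': array([[363.70658099,   0.        , 318.60094778],
       [  0.        , 363.70658099, 199.95792952],
       [  0.        ,   0.        ,   1.        ]]), 'extrinsics': array([[-0.7279983 , -0.5437522 ,  0.4175548 ,  0.9001674 ],
       [ 0.68536232, -0.56190457,  0.46318652,  0.26453182],
       [-0.01723274,  0.62337533,  0.78173284,  0.69592003],
       [ 0.        ,  0.        ,  0.        ,  1.        ]])}
top {'intrinsics': array([[411.51521131,   0.        , 310.60678511],
       [  0.        , 411.51521131, 205.5109584 ],
       [  0.        ,   0.        ,   1.        ]]), 'extrinsics': array([[ 0.02695847,  0.99543113, -0.09159755,  0.50858327],
       [-0.9995863 ,  0.02776246,  0.00751432, -0.09527347],
       [ 0.01002296,  0.09135709,  0.99576776,  0.95203425],
       [ 0.        ,  0.        ,  0.        ,  1.        ]])}
```

View pics/scene0.png

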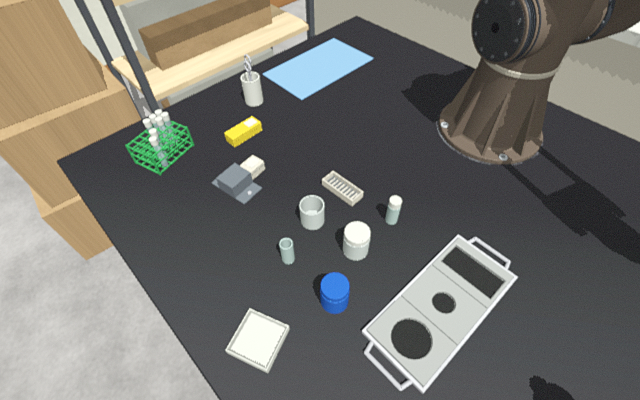

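View pics/top0.png

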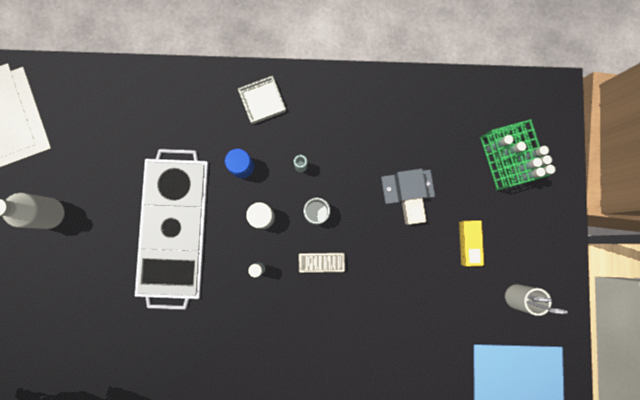

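The top view shows these look-alikes:
- **Jar:** capped white at (260,215), open at (316,211), blue at (238,162), bottle at (35,210).
- **Vial:** capped at (256,270), open at (301,162), rack tubes at (540,160).
- **Slide box:** in the dock at (414,211), yellow at (471,243), open tray at (321,262).

By the description I choose (260,215), (256,270) and (414,211). The carrier is at (172,228), with the jar recess on top, the vial recess in the middle and the slide recess at the bottom.

```bash
cat > h.py <<'E'
import numpy as np, cv2
from workcell import *
def ray(n,uv,z):
    c=get_calibration(n);K=c["intrinsics"];E=c["extrinsics"]
    d=np.linalg.inv(K)@np.array([uv[0],uv[1],1.]); d=E[:3,:3]@np.array([d[0],-d[1],-d[2]]); o=E[:3,3]
    return (o+d*(z-o[2])/d[2])
def proj(n,p):
    c=get_calibration(n);K=c["intrinsics"];E=c["extrinsics"]
    q=E[:3,:3].T@(np.array(p)-E[:3,3]); q=K@np.array([q[0],-q[1],-q[2]]); return q[:2]/q[2]
def crop(n,im,r,s,name):
    x,y,w,h=r; cv2.imwrite(name,cv2.resize(im[y:y+h,x:x+w,::-1],None,fx=s,fy=s,interpolation=cv2.INTER_CUBIC))
E
python3 - <<'E'
from h import *
t=cv2.imread("pics/top0.png")[:,:,::-1]; s=cv2.imread("pics/scene0.png")[:,:,::-1]
a=cv2.resize(t[140:310,130:280,::-1],None,fx=3,fy=3,interpolation=cv2.INTER_CUBIC)
b=cv2.resize(t[160:230,375:440,::-1],None,fx=5,fy=5,interpolation=cv2.INTER_CUBIC)
o=np.zeros((510,800,3),np.uint8); o[:510,:450]=a; o[:350,460:460+325]=b; cv2.imwrite("pics/c1.png",o)
a=cv2.resize(s[140:210,205:275,::-1],None,fx=5,fy=5,interpolation=cv2.INTER_CUBIC)
b=cv2.resize(s[185:265,330:410,::-1],None,fx=5,fy=5,interpolation=cv2.INTER_CUBIC)
o=np.zeros((400,760,3),np.uint8); o[:350,:350]=a; o[:400,360:]=b; cv2.imwrite("pics/c2.png",o)
E
```

```text
(no output)
```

View pics/c1.png

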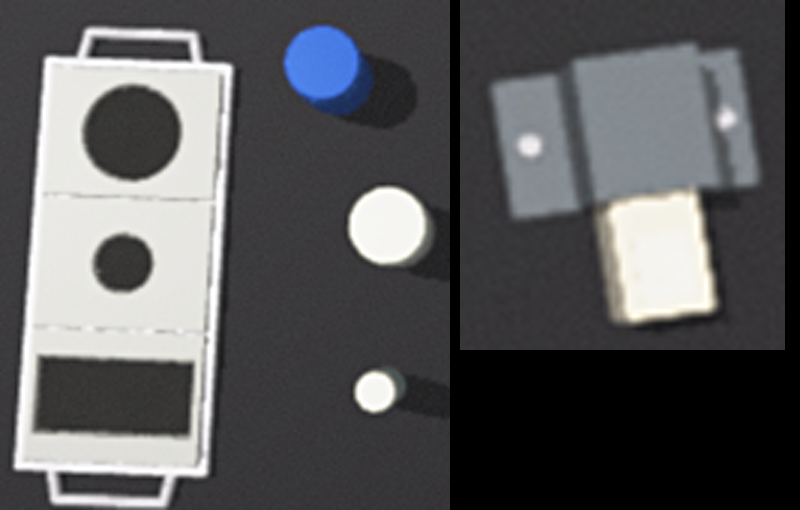

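View pics/c2.png

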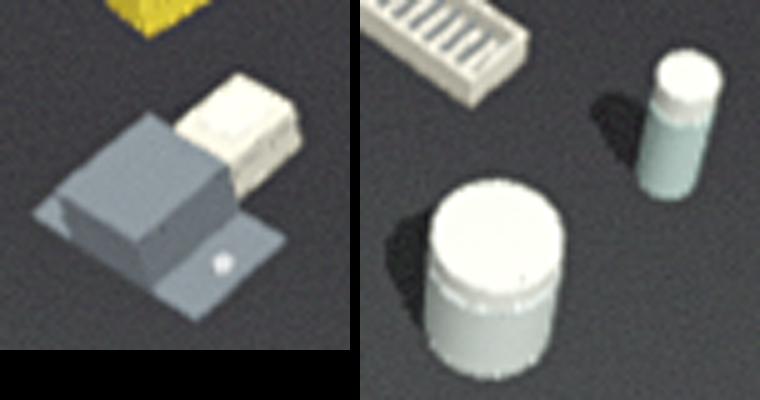

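The crops confirm the choices: the jar and vial are capped white, and the cream box shows at the dock's mouth. Next I'll measure them.

Run:
```python
from h import *
t=cv2.imread("pics/top0.png")
hsv=cv2.cvtColor(t,cv2.COLOR_BGR2HSV); g=hsv[:,:,2]; print("vals", g[215,260],g[270,256],t[205,414],t[185,412],t[192,386],g[262,315])
def cents(m,r,mn=60):
    k=np.zeros_like(m);x,y,w,h=r;k[y:y+h,x:x+w]=m[y:y+h,x:x+w]
    cs,_=cv2.findContours(k,cv2.RETR_EXTERNAL,cv2.CHAIN_APPROX_NONE)
    return [c for c in cs if cv2.contourArea(c)>mn]
w=((g>215)*255).astype(np.uint8)
for nm,r,z in(("jar",(240,195,40,40),.070),("vial",(242,256,30,30),.075)):
    for c in cents(w,r):
        e=cv2.fitEllipse(c); print(nm,e,ray("top",e[0],z)[:2])
d=((g<110)*255).astype(np.uint8)
for nm,r in(("jr",(150,160,48,50)),("vr",(150,208,48,40)),("sr",(138,255,60,36))):
    for c in cents(d,r):
        e=cv2.minAreaRect(c); P=[ray("top",p,.0135)[:2] for p in cv2.boxPoints(e)]
        print(nm,e,ray("top",e[0],.0135)[:2],np.round(P,3).tolist())
# box & dock
cr=((t[:,:,0].astype(int)+12<t[:,:,2])&(g>150))*255
for c in cents(cr.astype(np.uint8),(395,190,40,40)):
    e=cv2.minAreaRect(c); print("box",e,[np.round(ray("top",p,.03)[:2],3) for p in cv2.boxPoints(e)])
dk=((t[:,:,0].astype(int)>t[:,:,2]+6)&(g>85))*255
for c in cents(dk.astype(np.uint8),(375,160,70,50)):
    e=cv2.minAreaRect(c); print("dock",e,[np.round(ray("top",p,.003)[:2],3) for p in cv2.boxPoints(e)])
# flange screws in c1: (530,145),(727,118)
for x,y in((530,145),(727,118)):
    print("screw",ray("top",((x-460)/5+375-.4,y/5+160-.4),.004)[:2])
# scene checks
s=cv2.imread("pics/scene0.png");g=cv2.cvtColor(s,cv2.COLOR_BGR2HSV)[:,:,2]
w=((g>225)*255).astype(np.uint8)
for nm,r,z in(("jar",(335,215,45,45),.070),("vial",(383,190,25,22),.075)):
    for c in cents(w,r): 
        e=cv2.minEnclosingCircle(c); print("s",nm,e)
```

```text
vals 246 245 [231 242 244] [146 141 133] [147 139 133] 248
jar ((258.5731506347656, 214.67840576171875), (23.56437110900879, 23.955833435058594), 45.534423828125) [0.56686344 0.00913201]
vial ((254.5255126953125, 270.1371765136719), (11.28055191040039, 11.828169822692871), 9.299273490905762) [0.44927211 0.01254726]
jr ((173.5, 184.0), (30.0, 31.0), 90.0) [0.63567674 0.21335274] [[0.669, 0.251], [0.671, 0.18], [0.602, 0.176], [0.6, 0.247]]
vr ((171.0, 227.0), (18.0, 18.0), 0.0) [0.53706929 0.21336443] [[0.516, 0.233], [0.557, 0.235], [0.558, 0.194], [0.517, 0.192]]
sr ((167.55030822753906, 271.74200439453125), (51.03919219970703, 24.54037857055664), 2.2906100749969482) [0.43640078 0.2152776 ] [[0.41, 0.272], [0.465, 0.273], [0.463, 0.158], [0.408, 0.158]]
box ((414.3034362792969, 210.72251892089844), (24.785322189331055, 19.843461990356445), 81.25383758544922) [array([ 0.612, -0.31 ]), array([ 0.62 , -0.354]), array([ 0.565, -0.363]), array([ 0.557, -0.318])]
dock ((389.9053955078125, 188.9324188232422), (27.783428192138672, 14.302711486816406), 80.53767395019531) [array([ 0.669, -0.264]), array([ 0.675, -0.297]), array([ 0.611, -0.308]), array([ 0.605, -0.275])]
dock ((415.4399719238281, 183.5800018310547), (29.557065963745117, 34.648231506347656), 81.8698959350586) [array([ 0.682, -0.3  ]), array([ 0.695, -0.381]), array([ 0.627, -0.391]), array([ 0.613, -0.311])]
screw [ 0.64034825 -0.28277304]
screw [ 0.65564739 -0.37467002]
s jar ((357.0, 232.5), 12.816105842590332)
s vial ((395.1956481933594, 200.67391967773438), 5.843443870544434)
```

Jar (0.567, 0.009), vial (0.449, 0.0125), slide box front (0.563, -0.343) with yaw about 0.157. The recesses are jar (0.636, 0.2135), vial (0.537, 0.2135) and slide (0.436, 0.215). I'll move to the jar first.

>>> {"api": "jog_arm", "payload": {"deltas": [[[21,-34,0,0],[21,-34,0,0],[21,-34,0,0],[21,-34,0,0],[21,-34,0,0],[21,-34,0,0],[21,-34,0,0],[21,-34,0,0],[21,-34,0,0],[21,-34,0,0]]], "grip": 85, "force": 40}}

```text
time_s: 0.93
eef_pos: [0.3928, 0.2734, 0.2385]
tool_rot: [-0.43, -3.109, 0.003]
force: [0.9, 0.8, -0.6]
opening: 0.0849
```

>>> {"api": "jog_arm", "payload": {"deltas": [[[22,-33,-5,0],[22,-33,-5,0],[22,-33,-10,0],[22,-33,-10,0],[22,-33,-10,0],[22,-33,-10,0],[22,-33,-10,0],[15,-26,-20,0],[5,-7,-20,0],[0,0,-10,0]]]}}

```text
time_s: 1.77
eef_pos: [0.5737, -0.0077, 0.1274]
tool_rot: [0.44, 3.106, -0.001]
force: [-0.3, -0.9, -0.2]
opening: 0.0849
```

>>> {"api": "jog_arm", "payload": {"deltas": [[[-4,9,0,0],[-3,8,-5,0],[0,0,-10,0],[0,0,-10,0],[0,0,-10,0],[0,0,0,0],[0,0,0,0],[0,0,0,0],[0,0,0,0],[0,0,0,0]]]}}

```text
time_s: 2.6
eef_pos: [0.5633, 0.015, 0.0888]
tool_rot: [0.434, 3.11, -0.001]
force: [0.5, 0.3, -0.1]
opening: 0.0851
```

>>> {"api": "jog_arm", "payload": {"deltas": [[[3,-5,-3,0],[0,0,0,0],[0,0,-8,0],[0,0,-12,0],[0,0,-12,0],[0,0,-12,0],[0,0,-8,0],[0,0,-3,0],[0,0,0,0],[0,0,0,0]]]}}

```text
time_s: 3.43
eef_pos: [0.5667, 0.0084, 0.0247]
tool_rot: [0.436, 3.109, -0.001]
force: [-0.1, -0.1, -0.2]
opening: 0.085
```

Run:
```python
from h import *
for n in("scene","top"):
    im=read_camera(n); r=(290,150,130,130) if n=="scene" else (200,150,130,130); crop(n,im,r,4,f"pics/{n}1.png")
print(observe()["eef_pos"])
```

```text
[0.56696233 0.00843659 0.02520284]
```

View pics/scene1.png

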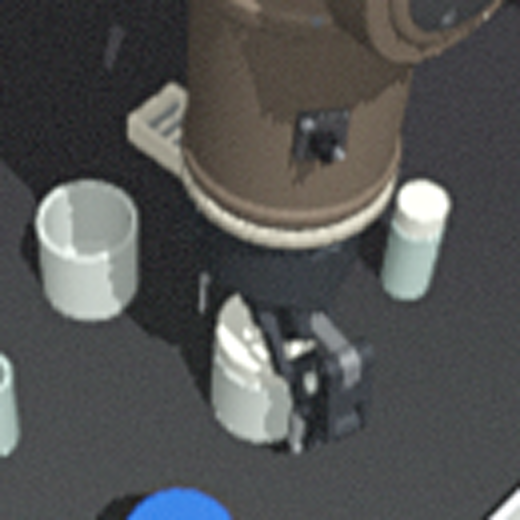

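View pics/top1.png

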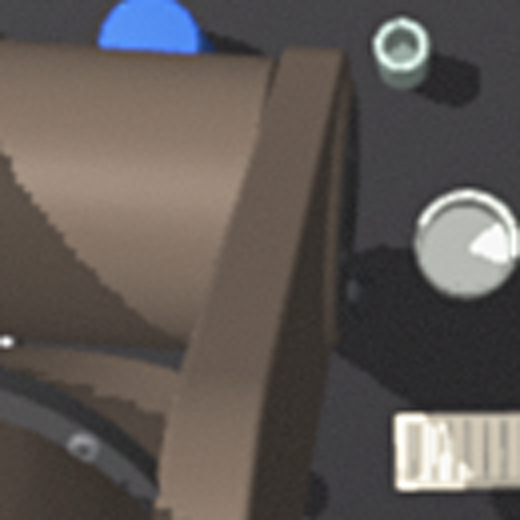

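The jaws straddle the capped jar, which is at about (255,370) in the scene crop. I'll close on it.

>>> {"api": "jog_arm", "payload": {"deltas": [[[0,0,0,0],[0,0,0,0],[0,0,0,0],[0,0,0,0],[0,0,0,0],[0,0,0,0],[0,0,0,0],[0,0,0,0],[0,0,0,0],[0,0,0,0]]], "grip": 48, "force": 40}}

```text
time_s: 4.37
eef_pos: [0.5683, 0.0085, 0.0276]
tool_rot: [0.435, 3.104, 0.0]
force: [-0.0, 0.5, -1.5]
opening: 0.0552
```

>>> {"api": "jog_arm", "payload": {"deltas": [[[0,0,5,0],[0,0,10,0],[0,0,12,0],[0,0,14,0],[0,0,14,0],[0,0,14,0],[0,0,14,0],[0,0,10,0],[0,0,4,0],[0,0,0,0]]]}}

```text
time_s: 5.2
eef_pos: [0.5675, 0.0085, 0.1346]
tool_rot: [0.435, 3.104, 0.0]
force: [0.0, 0.3, -1.4]
opening: 0.0554
```

>>> {"api": "jog_arm", "payload": {"deltas": [[[3,9,0,0],[6,18,0,0],[8,24,0,0],[9,28,0,0],[9,28,0,0],[9,28,0,0],[8,22,0,0],[5,14,0,0],[2,6,0,0],[0,0,0,0]]]}}

```text
time_s: 6.03
eef_pos: [0.6252, 0.1969, 0.128]
tool_rot: [-0.441, -3.11, 0.003]
force: [-1.1, -1.0, -1.8]
opening: 0.0552
```

>>> {"api": "jog_arm", "payload": {"deltas": [[[4,6,0,0],[4,6,0,0],[0,0,-6,0],[0,0,-10,0],[0,0,-10,0],[0,0,-6,0],[0,0,0,0],[0,0,0,0],[0,0,0,0],[0,0,0,0]]]}}

```text
time_s: 6.87
eef_pos: [0.6317, 0.204, 0.0904]
tool_rot: [-0.447, -3.104, 0.008]
force: [-0.0, 0.2, -3.0]
opening: 0.0555
```

Run:
```python
from h import *
for n in("scene",):
    im=read_camera(n); crop(n,im,(330,180,200,200),3,f"pics/{n}2.png")
print(observe()["eef_pos"], proj("scene",(.636,.2135,.014)))
```

```text
[0.63173324 0.20405194 0.09043026] [410.80039623 337.78886473]
```

View pics/scene2.png

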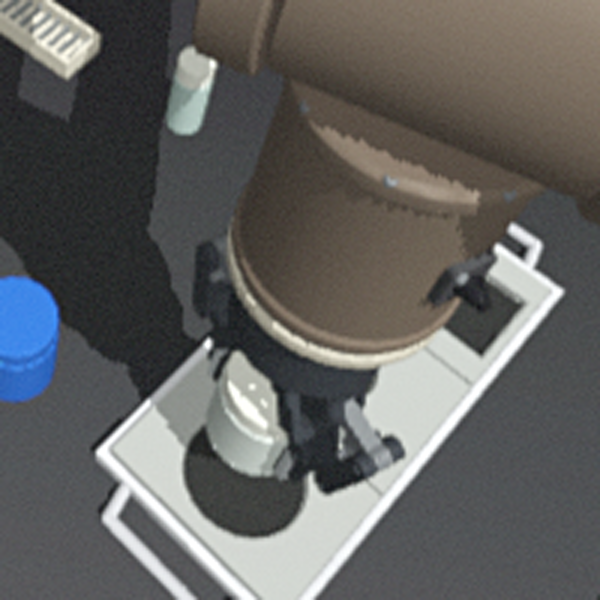

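>>> {"api": "jog_arm", "payload": {"deltas": [[[2,5,0,0],[2,4,0,0],[0,0,-6,0],[0,0,-10,0],[0,0,-10,0],[0,0,-8,0],[0,0,-4,0],[0,0,-2,0],[0,0,0,0],[0,0,0,0]]]}}

```text
time_s: 7.75
eef_pos: [0.6358, 0.2144, 0.0458]
tool_rot: [-0.446, -3.105, 0.008]
force: [-0.4, -1.4, -1.0]
opening: 0.0551
```

>>> {"api": "jog_arm", "payload": {"deltas": [[[0,0,-3,0],[0,0,-3,0],[0,0,-2,0],[0,0,-1,0],[0,0,0,0],[0,0,0,0],[0,0,0,0],[0,0,0,0],[0,0,0,0],[0,0,0,0]]]}}

```text
time_s: 8.58
eef_pos: [0.6369, 0.2145, 0.0374]
tool_rot: [-0.447, -3.107, 0.006]
force: [0.4, -0.2, -2.5]
opening: 0.0556
```

>>> {"api": "jog_arm", "payload": {"deltas": [[[0,0,-1,0],[0,0,-1,0],[0,0,0,0],[0,0,0,0],[0,0,0,0],[0,0,0,0],[0,0,0,0],[0,0,0,0],[0,0,0,0],[0,0,0,0]]]}}

```text
time_s: 9.42
eef_pos: [0.6369, 0.2145, 0.0353]
tool_rot: [-0.447, -3.107, 0.006]
force: [0.6, -0.0, -1.6]
opening: 0.0555
```

>>> {"api": "jog_arm", "payload": {"deltas": [[[0,0,0,0],[0,0,0,0],[0,0,0,0],[0,0,0,0],[0,0,0,0],[0,0,0,0],[0,0,0,0],[0,0,0,0],[0,0,0,0],[0,0,0,0]]], "grip": 80}}

```text
time_s: 10.25
eef_pos: [0.6375, 0.2147, 0.0359]
tool_rot: [-0.447, -3.108, 0.005]
force: [0.3, 0.4, 0.1]
opening: 0.0803
```

>>> {"api": "jog_arm", "payload": {"deltas": [[[0,0,5,0],[0,0,10,0],[0,0,15,0],[0,0,15,0],[0,0,15,0],[0,0,15,0],[0,0,12,0],[0,0,5,0],[0,0,0,0],[0,0,0,0]]]}}

```text
time_s: 11.08
eef_pos: [0.6372, 0.2146, 0.1377]
tool_rot: [-0.447, -3.109, 0.004]
force: [-0.8, -0.2, -0.4]
opening: 0.08
```

>>> {"api": "jog_arm", "payload": {"deltas": [[[-10,-11,0,0],[-20,-22,0,0],[-25,-27,0,0],[-28,-30,0,0],[-28,-30,0,0],[-25,-27,0,0],[-20,-22,0,0],[-12,-12,0,0],[-4,-4,0,0],[0,0,0,0]]]}}

```text
time_s: 11.92
eef_pos: [0.4524, 0.0249, 0.1309]
tool_rot: [-0.442, -3.102, 0.005]
force: [0.4, 0.5, -0.6]
opening: 0.0801
```

Run:
```python
from h import *
for n in("scene",):
    im=read_camera(n); cv2.imwrite(f"pics/{n}3.png",im[:,:,::-1])
print(observe()["eef_pos"])
```

```text
[0.45305556 0.02536457 0.1309533 ]
```

View pics/scene3.png

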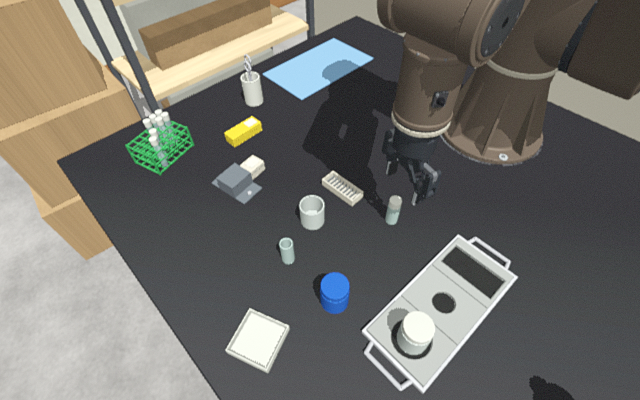

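The jar stands upright in the large recess at scene (415,332). The vial at (393,210) is next.

>>> {"api": "jog_arm", "payload": {"deltas": [[[-2,-6,0,0],[-2,-6,0,0],[0,0,0,0],[0,0,0,0],[0,0,-8,0],[0,0,-12,0],[0,0,-12,0],[0,0,-6,0],[0,0,0,0],[0,0,0,0]]]}}

```text
time_s: 12.8
eef_pos: [0.4542, 0.0154, 0.0894]
tool_rot: [-0.436, -3.106, 0.004]
force: [-0.1, -0.3, -0.0]
opening: 0.0798
```

>>> {"api": "jog_arm", "payload": {"deltas": [[[-4,-3,0,0],[-1,0,0,0],[0,0,-8,0],[0,0,-12,0],[0,0,-12,0],[0,0,-12,0],[0,0,-8,0],[0,0,-4,0],[0,0,0,0],[0,0,0,0]]]}}

```text
time_s: 13.63
eef_pos: [0.4505, 0.0119, 0.0318]
tool_rot: [0.437, 3.11, -0.003]
force: [0.5, 0.5, -0.0]
opening: 0.08
```

Run:
```python
from h import *
for n in("scene",):
    im=read_camera(n); crop(n,im,(340,150,120,100),5,f"pics/{n}4.png")
print(observe()["eef_pos"])
```

```text
[0.45054008 0.01195029 0.03195655]
```

View pics/scene4.png

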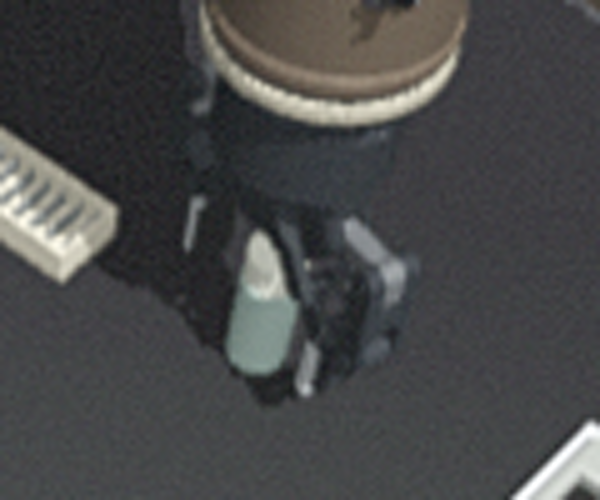

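The vial stands between the jaws. I'll go down a bit and close.

>>> {"api": "jog_arm", "payload": {"deltas": [[[-1,1,-4,0],[0,0,-2,0],[0,0,0,0],[0,0,0,0],[0,0,0,0],[0,0,0,0],[0,0,0,0],[0,0,0,0],[0,0,0,0],[0,0,0,0]]], "grip": 50}}

```text
time_s: 14.52
eef_pos: [0.4508, 0.0131, 0.0272]
tool_rot: [0.437, 3.106, -0.002]
force: [0.6, 0.1, 0.1]
opening: 0.0497
```

>>> {"api": "jog_arm", "payload": {"deltas": [[[0,0,0,0],[0,0,0,0],[0,0,0,0],[0,0,0,0],[0,0,0,0],[0,0,0,0],[0,0,0,0],[0,0,0,0],[0,0,0,0],[0,0,0,0]]], "grip": 20, "force": 30}}

```text
time_s: 15.35
eef_pos: [0.4508, 0.013, 0.0273]
tool_rot: [0.437, 3.106, -0.002]
force: [0.4, 0.2, 1.0]
opening: 0.0273
```

>>> {"api": "jog_arm", "payload": {"deltas": [[[0,0,5,0],[0,0,10,0],[0,0,12,0],[0,0,12,0],[0,0,12,0],[0,0,10,0],[0,0,6,0],[0,0,0,0],[0,0,0,0],[0,0,0,0]]]}}

```text
time_s: 16.18
eef_pos: [0.4496, 0.0131, 0.0986]
tool_rot: [0.437, 3.108, -0.002]
force: [-0.0, -0.1, -0.1]
opening: 0.0273
```

>>> {"api": "jog_arm", "payload": {"deltas": [[[4,9,0,0],[8,18,0,0],[10,24,0,0],[12,28,0,0],[12,28,0,0],[12,28,0,0],[10,22,0,0],[6,14,0,0],[2,6,0,0],[0,0,0,0]]]}}

```text
time_s: 17.02
eef_pos: [0.5257, 0.2033, 0.0923]
tool_rot: [-0.442, -3.105, 0.005]
force: [0.0, -1.0, -0.7]
opening: 0.027
```

>>> {"api": "jog_arm", "payload": {"deltas": [[[0,0,0,0],[0,0,0,0],[0,0,0,0],[0,0,0,0],[0,0,0,0],[0,0,0,0],[0,0,0,0],[0,0,0,0],[0,0,0,0],[0,0,0,0]]]}}

```text
time_s: 17.85
eef_pos: [0.5231, 0.1986, 0.0914]
tool_rot: [-0.448, -3.101, 0.009]
force: [-0.3, -0.7, 0.1]
opening: 0.0269
```

Run:
```python
from h import *
for n in("scene",):
    im=read_camera(n); crop(n,im,(360,180,180,180),3,f"pics/{n}5.png")
print(observe()["eef_pos"],(proj("scene",(.537,.2135,.014))-[360,180])*3)
```

```text
[0.52311221 0.19865263 0.09137079] [247.27541756 366.3170166 ]
```

View pics/scene5.png

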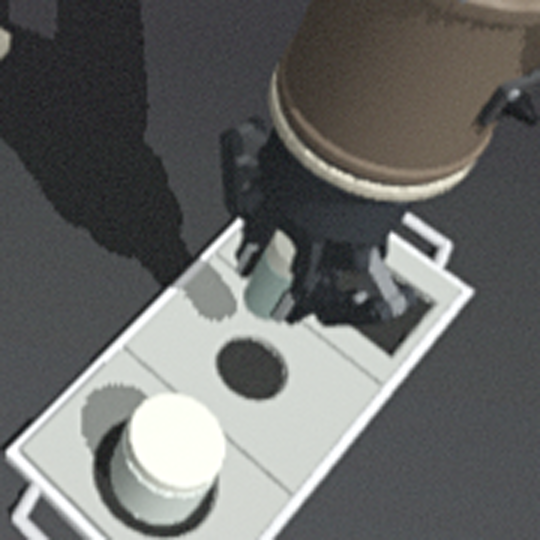

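>>> {"api": "jog_arm", "payload": {"deltas": [[[5,5,0,0],[5,6,0,0],[4,4,0,0],[0,0,0,0],[0,0,-6,0],[0,0,-10,0],[0,0,-10,0],[0,0,-6,0],[0,0,0,0],[0,0,0,0]]]}}

```text
time_s: 18.73
eef_pos: [0.5381, 0.2157, 0.0547]
tool_rot: [-0.446, -3.1, 0.01]
force: [-0.5, -1.1, -0.9]
opening: 0.027
```

>>> {"api": "jog_arm", "payload": {"deltas": [[[-1,-2,-4,0],[0,0,-5,0],[0,0,-4,0],[0,0,-3,0],[0,0,-1,0],[0,0,0,0],[0,0,0,0],[0,0,0,0],[0,0,0,0],[0,0,0,0]]]}}

```text
time_s: 19.57
eef_pos: [0.5372, 0.2132, 0.0364]
tool_rot: [-0.447, -3.1, 0.009]
force: [-0.2, -0.2, -0.6]
opening: 0.0272
```

>>> {"api": "jog_arm", "payload": {"deltas": [[[0,0,-1,0],[0,0,0,0],[0,0,0,0],[0,0,0,0],[0,0,0,0],[0,0,0,0],[0,0,0,0],[0,0,0,0],[0,0,0,0],[0,0,0,0]]]}}

```text
time_s: 20.4
eef_pos: [0.5375, 0.2134, 0.0358]
tool_rot: [-0.447, -3.101, 0.009]
force: [0.5, -0.3, -0.4]
opening: 0.0273
```

>>> {"api": "jog_arm", "payload": {"deltas": [[[0,0,0,0],[0,0,0,0],[0,0,0,0],[0,0,0,0],[0,0,0,0],[0,0,0,0],[0,0,0,0],[0,0,0,0],[0,0,0,0],[0,0,0,0]]], "grip": 60}}

```text
time_s: 21.23
eef_pos: [0.5376, 0.2134, 0.0359]
tool_rot: [-0.447, -3.101, 0.008]
force: [-0.1, -0.8, 0.3]
opening: 0.0598
```

>>> {"api": "jog_arm", "payload": {"deltas": [[[0,0,5,0],[0,0,10,0],[0,0,15,0],[0,0,18,0],[0,0,18,0],[0,0,18,0],[0,0,15,0],[0,0,10,0],[0,0,0,0],[0,0,0,0]]]}}

```text
time_s: 22.07
eef_pos: [0.5368, 0.2131, 0.1557]
tool_rot: [-0.447, -3.103, 0.007]
force: [-0.2, 0.3, -0.3]
opening: 0.0602
```

>>> {"api": "jog_arm", "payload": {"deltas": [[[1,-10,0,-0.1],[2,-20,0,-0.12],[2,-25,0,-0.12],[2,-25,0,-0.12],[2,-25,0,-0.12],[2,-25,0,-0.12],[2,-25,0,-0.12],[2,-25,0,-0.12],[2,-25,0,-0.12],[2,-25,0,-0.12]]]}}

```text
time_s: 22.9
eef_pos: [0.551, -0.0219, 0.1478]
tool_rot: [-2.136, -2.281, 0.005]
force: [1.2, -0.1, -0.0]
opening: 0.0599
```

>>> {"api": "jog_arm", "payload": {"deltas": [[[3,-28,0,-0.12],[3,-28,0,-0.12],[3,-28,0,-0.12],[3,-28,0,-0.12],[3,-28,0,-0.12],[3,-28,0,-0.12],[3,-28,0,-0.12],[3,-28,0,-0.12],[3,-28,0,-0.12],[2,-15,0,-0.12]]]}}

```text
time_s: 23.73
eef_pos: [0.574, -0.3029, 0.1371]
tool_rot: [-3.056, -0.596, -0.002]
force: [-0.2, 0.3, 0.5]
opening: 0.06
```

```bash
cat >> h.py <<'E'
def st():
    from scipy.spatial.transform import Rotation as R
    o=observe(); y=R.from_rotvec(o["tool_rot"]).as_matrix(); print(o["time_s"],o["eef_pos"].round(4),"theta",np.arctan2(y[1,1],y[0,1]).round(3),"z",y[:,2].round(3),"q",o["qpos"].round(3))
E
python3 - <<'E'
from h import *
st()
im=read_camera("scene"); cv2.imwrite("pics/s6.png",im[:,:,::-1])
im=read_camera("top"); cv2.imwrite("pics/t6.png",im[:,:,::-1])
E
```

```text
23.7333 [ 0.574  -0.3029  0.1371] theta -1.186 z [-0.004  0.028 -1.   ] q [-0.544  0.599  1.677  0.028  0.884  0.623]
```

View pics/s6.png

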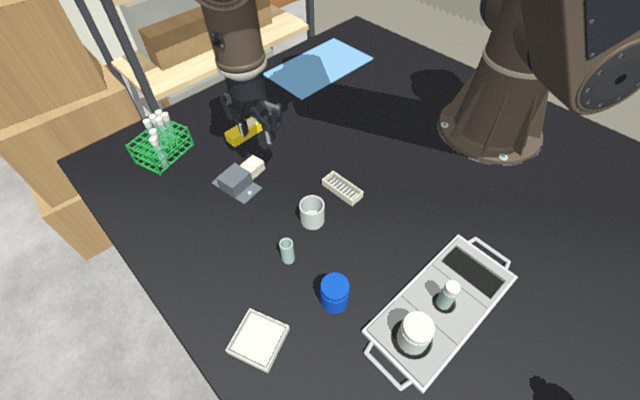

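View pics/t6.png

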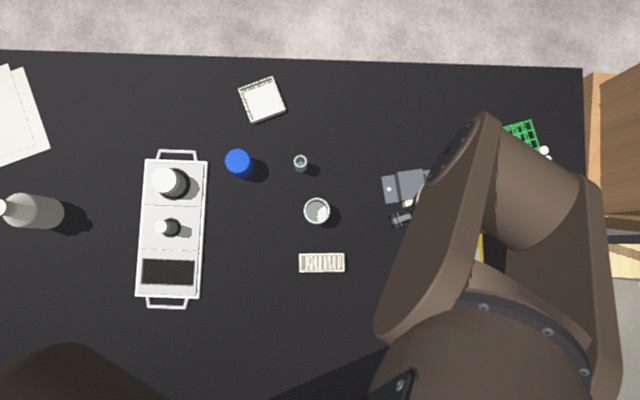

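The jar and vial both stand upright in their recesses, at scene (416,332) and (449,293). I'll align with the slide box.

>>> {"api": "jog_arm", "payload": {"deltas": [[[2,-9,0,-0.1],[3,-12,0,-0.1],[3,-10,0,-0.02],[2,-5,0,0],[0,0,0,0],[0,0,0,0],[0,0,-10,0],[0,0,-15,0],[0,0,-10,0],[0,0,0,0]]]}}

```text
time_s: 24.67
eef_pos: [0.5818, -0.3343, 0.0945]
tool_rot: [-3.095, -0.28, 0.002]
force: [-1.5, -0.2, -0.3]
opening: 0.0603
```

>>> {"api": "jog_arm", "payload": {"deltas": [[[0,0,0,0],[0,0,0,0],[0,0,0,0],[0,0,0,0],[0,0,0,0],[0,0,0,0],[0,0,0,0],[0,0,0,0],[0,0,0,0],[0,0,0,0]]]}}

```text
time_s: 25.5
eef_pos: [0.5823, -0.3338, 0.096]
tool_rot: [-3.095, -0.284, 0.001]
force: [0.6, 0.9, 0.4]
opening: 0.0599
```

Run:
```python
from h import *
st()
im=read_camera("scene"); crop("scene",im,(200,110,110,110),5,"pics/s7.png")
```

```text
25.5 [ 0.5823 -0.3338  0.096 ] theta -1.388 z [-0.003  0.033 -0.999] q [-0.579  0.676  1.643  0.035  0.844  0.785]
```

View pics/s7.png

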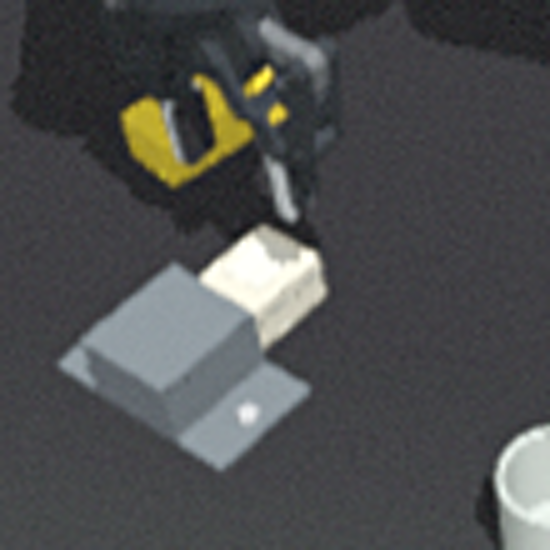

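>>> {"api": "jog_arm", "payload": {"deltas": [[[1,-3,0,-0.02],[0,-3,-5,0],[0,0,-10,0],[0,0,-12,0],[0,0,-12,0],[0,0,-8,0],[0,0,-4,0],[0,0,0,0],[0,0,0,0],[0,0,0,0]]]}}

```text
time_s: 26.38
eef_pos: [0.5819, -0.3396, 0.0368]
tool_rot: [-3.096, -0.249, 0.005]
force: [-0.0, 0.5, -0.4]
opening: 0.06
```

Run:
```python
from h import *
st()
im=read_camera("scene"); crop("scene",im,(200,110,110,110),5,"pics/s8.png")
```

```text
26.3833 [ 0.5819 -0.3396  0.0368] theta -1.41 z [-0.006  0.035 -0.999] q [-0.587  0.757  1.658  0.038  0.752  0.795]
```

View pics/s8.png

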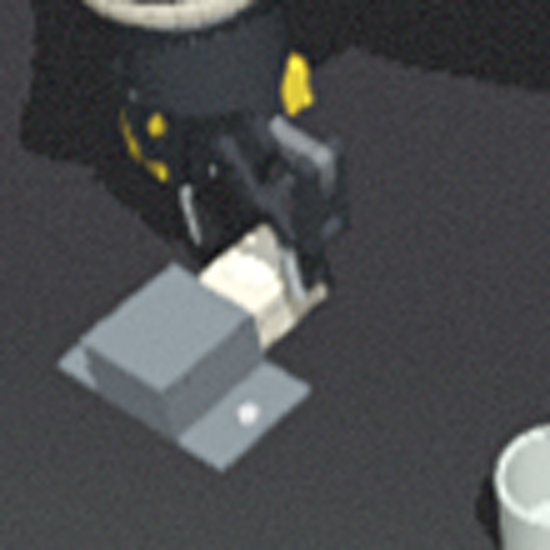

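The jaws straddle the protruding end, at about (255,280) in the crop. I'll go down and close.

>>> {"api": "jog_arm", "payload": {"deltas": [[[0,0,-5,0],[0,0,-6,0],[0,0,-4,0],[0,0,-2,0],[0,0,0,0],[0,0,0,0],[0,0,0,0],[0,0,0,0],[0,0,0,0],[0,0,0,0]]]}}

```text
time_s: 27.27
eef_pos: [0.5831, -0.3403, 0.0201]
tool_rot: [-3.098, -0.25, 0.001]
force: [-0.3, 0.6, 0.1]
opening: 0.0597
```

>>> {"api": "jog_arm", "payload": {"deltas": [[[0,0,0,0],[0,0,0,0],[0,0,0,0],[0,0,0,0],[0,0,0,0],[0,0,0,0],[0,0,0,0],[0,0,0,0],[0,0,0,0],[0,0,0,0]]], "grip": 34, "force": 30}}

```text
time_s: 28.1
eef_pos: [0.5832, -0.3403, 0.0206]
tool_rot: [-3.098, -0.25, 0.0]
force: [0.0, -0.6, -0.1]
opening: 0.0397
```

>>> {"api": "jog_arm", "payload": {"deltas": [[[-3,-0.5,0.3,0],[-5,-0.8,0.3,0],[-6,-1,0.3,0],[-6,-1,0.3,0],[-6,-1,0.3,0],[-6,-1,0.3,0],[-5,-0.8,0.3,0],[-3,-0.5,0,0],[0,0,0,0],[0,0,0,0]]]}}

```text
time_s: 28.93
eef_pos: [0.5373, -0.3476, 0.0228]
tool_rot: [-3.098, -0.248, 0.002]
force: [0.4, 0.1, -1.7]
opening: 0.0397
```

>>> {"api": "jog_arm", "payload": {"deltas": [[[-3,-0.5,-0.3,0],[-6,-1,-0.3,0],[-6,-1,-0.3,0],[-6,-1,-0.3,0],[-5,-0.8,-0.3,0],[-3,-0.5,0,0],[0,0,0,0],[0,0,0,0],[0,0,0,0],[0,0,0,0]]]}}

```text
time_s: 29.77
eef_pos: [0.5056, -0.353, 0.0211]
tool_rot: [-3.098, -0.249, 0.001]
force: [-0.9, -0.1, -0.6]
opening: 0.0391
```

Run:
```python
from h import *
st()
im=read_camera("scene"); crop("scene",im,(200,90,130,130),4.5,"pics/s9.png")
```

```text
29.7667 [ 0.5056 -0.353   0.0211] theta -1.411 z [-0.003  0.034 -0.999] q [-0.673  0.724  1.807  0.041  0.635  0.705]
```

View pics/s9.png

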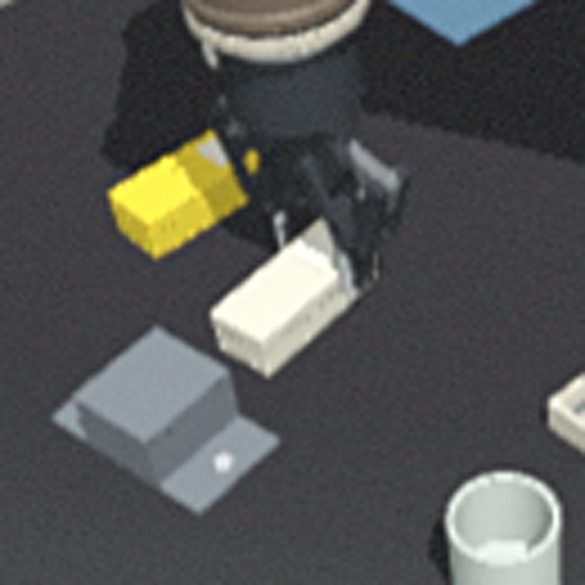

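The box is clear of the dock, with its rear top edge running (213,317) to (270,350) in the crop. I'll work out its centre and regrasp there.

Run:
```python
from h import *
P=[ray("scene",(x/4.5+200-.4,y/4.5+90-.4),z) for x,y,z in((213,315,.031),(269,350,.031),(268,378,.001),(322,222,.031))]
print(np.round(P,4)); m=(P[0]+P[1])/2; print(m, m[:2]-50e-3*np.array([.987,.16]))
```

```text
[[ 0.5866 -0.3548  0.031 ]
 [ 0.5804 -0.3103  0.031 ]
 [ 0.5801 -0.3188  0.001 ]
 [ 0.4925 -0.3728  0.031 ]]
[ 0.58350501 -0.33257123  0.031     ] [ 0.53415501 -0.34057123]
```

>>> {"api": "jog_arm", "payload": {"deltas": [[[0,0,0,0],[0,0,0,0],[0,0,0,0],[0,0,0,0],[0,0,0,0],[0,0,0,0],[0,0,0,0],[0,0,0,0],[0,0,0,0],[0,0,0,0]]], "grip": 56}}

```text
time_s: 30.65
eef_pos: [0.5067, -0.353, 0.0214]
tool_rot: [-3.099, -0.25, -0.001]
force: [0.8, -0.2, -0.2]
opening: 0.0561
```

>>> {"api": "jog_arm", "payload": {"deltas": [[[3,0.5,-0.5,0],[6,1,-0.5,0],[7,1.1,-0.5,0],[7,1.1,-0.5,0],[4,0.6,0,0],[1,0.2,0,0],[0,0,0,0],[0,0,0,0],[0,0,0,0],[0,0,0,0]]]}}

```text
time_s: 31.48
eef_pos: [0.5386, -0.3476, 0.019]
tool_rot: [-3.099, -0.251, -0.001]
force: [-0.5, 0.1, 1.0]
opening: 0.0557
```

>>> {"api": "jog_arm", "payload": {"deltas": [[[0,0,0,0],[0,0,0,0],[0,0,0,0],[0,0,0,0],[0,0,0,0],[0,0,0,0],[0,0,0,0],[0,0,0,0],[0,0,0,0],[0,0,0,0]]], "grip": 34, "force": 40}}

```text
time_s: 32.32
eef_pos: [0.5377, -0.3479, 0.0194]
tool_rot: [-3.098, -0.25, -0.0]
force: [-0.2, 0.7, 0.1]
opening: 0.0396
```

>>> {"api": "jog_arm", "payload": {"deltas": [[[0,0,5,0],[0,0,12,0],[0,0,15,0],[0,0,20,0],[0,0,20,0],[0,0,18,0],[0,0,15,0],[0,0,8,0],[0,0,0,0],[0,0,0,0]]]}}

```text
time_s: 33.15
eef_pos: [0.5366, -0.3473, 0.1437]
tool_rot: [-3.099, -0.25, -0.001]
force: [-0.1, 0.1, -1.2]
opening: 0.0392
```

Run:
```python
from h import *
st()
im=read_camera("scene"); crop("scene",im,(190,50,150,150),4,"pics/s10.png")
```

```text
33.15 [ 0.5366 -0.3473  0.1437] theta -1.41 z [-0.002  0.032 -0.999] q [-0.636  0.58   1.694  0.032  0.888  0.754]
```

View pics/s10.png

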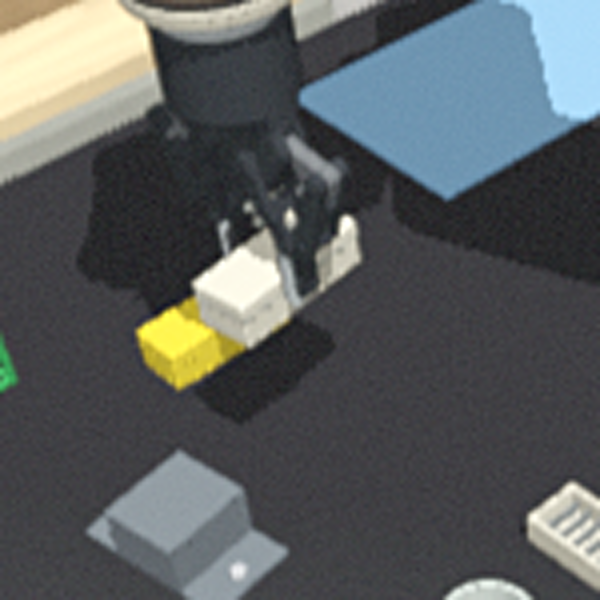

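>>> {"api": "jog_arm", "payload": {"deltas": [[[-3,12,0.5,0.06],[-5,25,0.5,0.08],[-6,32,0.5,0.08],[-6,32,0.5,0.08],[-6,32,0.5,0.08],[-6,32,0.5,0.08],[-6,32,0.5,0.08],[-6,32,0.5,0.08],[-6,32,0.5,0.08],[-6,32,0.5,0.08]]]}}

```text
time_s: 34.03
eef_pos: [0.4726, -0.048, 0.139]
tool_rot: [-2.751, -1.442, 0.033]
force: [1.2, 0.3, -1.1]
opening: 0.0394
```

>>> {"api": "jog_arm", "payload": {"deltas": [[[-6,32,0.5,0.08],[-6,32,0.5,0.08],[-6,32,0.5,0.08],[-5,30,0.5,0.08],[-5,28,0.5,0.08],[-5,25,0.5,0.08],[-4,20,0.5,0.06],[-2,12,0,0.04],[0,0,0,0],[0,0,0,0]]]}}

```text
time_s: 34.87
eef_pos: [0.4225, 0.1777, 0.135]
tool_rot: [-2.18, -2.214, 0.067]
force: [-0.7, -0.5, -0.7]
opening: 0.0393
```

Run:
```python
from h import *
st()
```

```text
34.8667 [0.4225 0.1777 0.135 ] theta 0.015 z [-0.054 -0.007 -0.998] q [0.324 0.398 2.088 0.016 0.709 0.296]
```

>>> {"api": "jog_arm", "payload": {"deltas": [[[2,6,0,-0.01],[4,10,0,-0.01],[4,10,0,0],[3,8,0,0],[1,3,0,0],[0,0,-8,0],[0,0,-15,0],[0,0,-20,0],[0,0,-10,0],[0,0,0,0]]]}}

```text
time_s: 35.7
eef_pos: [0.4386, 0.2136, 0.0773]
tool_rot: [-2.215, -2.179, 0.068]
force: [-1.2, 0.0, -1.3]
opening: 0.0392
```

>>> {"api": "jog_arm", "payload": {"deltas": [[[0,0,0,0],[0,0,0,0],[0,0,0,0],[0,0,0,0],[0,0,0,0],[0,0,0,0],[0,0,0,0],[0,0,0,0],[0,0,0,0],[0,0,0,0]]]}}

```text
time_s: 36.53
eef_pos: [0.4394, 0.2132, 0.0792]
tool_rot: [-2.216, -2.178, 0.065]
force: [0.2, 0.1, -2.6]
opening: 0.0389
```

Run:
```python
from h import *
st()
im=read_camera("scene"); crop("scene",im,(400,190,140,120),5,"pics/s11.png")
```

```text
36.5333 [0.4394 0.2132 0.0792] theta -0.017 z [-0.053 -0.006 -0.999] q [0.379 0.524 2.062 0.026 0.608 0.375]
```

View pics/s11.png

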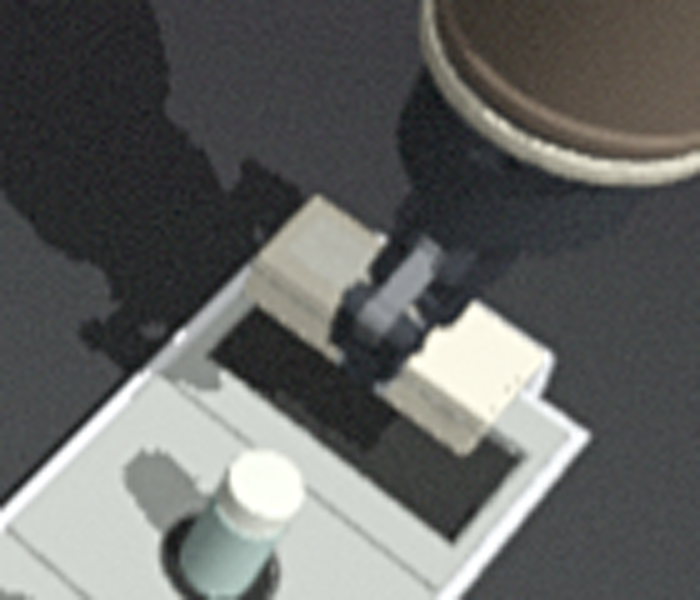

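Run:
```python
from h import *
f=lambda x,y:(x/5+400-.4,y/5+190-.4)
for p,z in(((465,453),.059),((252,298),.059),((318,196),.09),((553,355),.09),((450,543),.0135),((210,355),.0135),((525,458),.0135)): print(p,ray("scene",f(*p),z).round(4))
```

```text
(465, 453) [0.4566 0.2567 0.059 ]
(252, 298) [0.457  0.1627 0.059 ]
(318, 196) [0.4202 0.1589 0.09  ]
(553, 355) [0.4191 0.2588 0.09  ]
(450, 543) [0.4636 0.2722 0.0135]
(210, 355) [0.4615 0.1591 0.0135]
(525, 458) [0.4096 0.2739 0.0135]
```

>>> {"api": "jog_arm", "payload": {"deltas": [[[-1,3,0,0],[-1,3,0,0],[0,0,0,0],[0,0,-6,0],[0,0,-10,0],[0,0,-10,0],[0,0,-6,0],[0,0,-3,0],[0,0,0,0],[0,0,0,0]]]}}

```text
time_s: 37.42
eef_pos: [0.4362, 0.2196, 0.039]
tool_rot: [-2.215, -2.178, 0.068]
force: [0.9, 0.5, -2.1]
opening: 0.039
```

>>> {"api": "jog_arm", "payload": {"deltas": [[[0,0,-3,0],[0,0,-3,0],[0,0,-2,0],[0,0,0,0],[0,0,0,0],[0,0,0,0],[0,0,0,0],[0,0,0,0],[0,0,0,0],[0,0,0,0]]]}}

```text
time_s: 38.25
eef_pos: [0.437, 0.2198, 0.0312]
tool_rot: [-2.216, -2.178, 0.066]
force: [-0.0, -0.2, -2.3]
opening: 0.0393
```

Run:
```python
from h import *
st()
im=read_camera("scene"); crop("scene",im,(400,190,140,120),5,"pics/s12.png")
```

```text
38.25 [0.437  0.2198 0.0312] theta -0.017 z [-0.054 -0.006 -0.999] q [0.393 0.612 2.081 0.032 0.501 0.382]
```

View pics/s12.png

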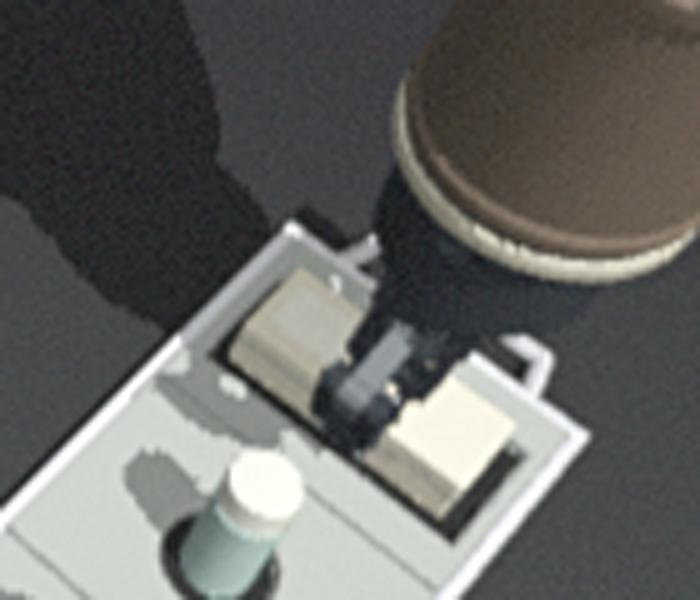

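The box sits within the recess outline. I'll lower the last few millimetres.

>>> {"api": "jog_arm", "payload": {"deltas": [[[0,0,-1,0],[0,0,-1,0],[0,0,-1,0],[0,0,0,0],[0,0,0,0],[0,0,0,0],[0,0,0,0],[0,0,0,0],[0,0,0,0],[0,0,0,0]]]}}

```text
time_s: 39.13
eef_pos: [0.4372, 0.2199, 0.028]
tool_rot: [-2.216, -2.178, 0.065]
force: [-0.4, -0.6, -0.1]
opening: 0.0391
```

>>> {"api": "jog_arm", "payload": {"deltas": [[[0,0,0,0],[0,0,0,0],[0,0,0,0],[0,0,0,0],[0,0,0,0],[0,0,0,0],[0,0,0,0],[0,0,0,0],[0,0,0,0],[0,0,0,0]]], "grip": 56}}

```text
time_s: 39.97
eef_pos: [0.4373, 0.2199, 0.0281]
tool_rot: [-2.216, -2.178, 0.065]
force: [0.2, 0.3, 0.2]
opening: 0.0561
```

>>> {"api": "jog_arm", "payload": {"deltas": [[[0,0,4,0],[0,0,8,0],[0,0,12,0],[0,0,18,0],[0,0,20,0],[0,0,20,0],[0,0,20,0],[0,0,20,0],[0,0,10,0],[0,0,0,0]]]}}

```text
time_s: 40.8
eef_pos: [0.4354, 0.2191, 0.1709]
tool_rot: [-2.216, -2.178, 0.066]
force: [-0.4, 0.4, 0.8]
opening: 0.0562
```

>>> {"api": "jog_arm", "payload": {"deltas": [[[0,-15,5,0],[0,-25,5,0],[0,-30,5,0],[0,-30,5,0],[0,-30,5,0],[0,-30,5,0],[0,-25,0,0],[0,-15,0,0],[0,0,0,0],[0,0,0,0]]]}}

```text
time_s: 41.63
eef_pos: [0.4327, 0.0114, 0.2022]
tool_rot: [-2.214, -2.182, 0.063]
force: [-0.9, 0.5, -1.1]
opening: 0.0564
```

Run:
```python
from h import *
st()
im=read_camera("scene"); cv2.imwrite("pics/s13.png",im[:,:,::-1])
crop("scene",im,(350,210,180,190),3,"pics/s13c.png")
im=read_camera("top"); cv2.imwrite("pics/t13.png",im[:,:,::-1])
```

```text
41.6333 [0.4327 0.0114 0.2022] theta -0.015 z [-0.052 -0.005 -0.999] q [-0.038  0.259  2.079 -0.01   0.855 -0.017]
```

View pics/s13.png

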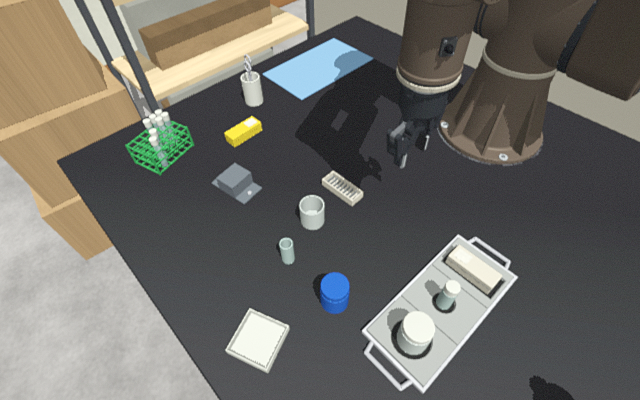

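View pics/s13c.png

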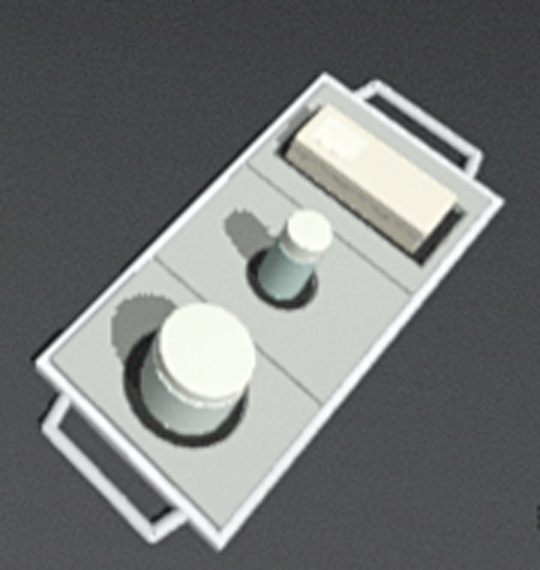

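View pics/t13.png

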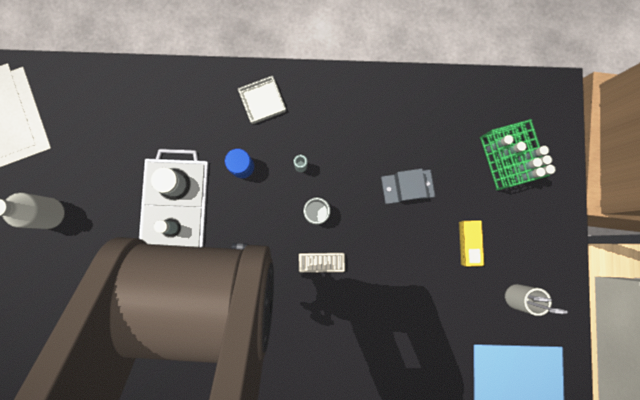

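All three are in their recesses in the scene picture: jar (416,332), vial (449,293), box (475,269). The look-alikes have not moved. One quick check that the box is level and inside its recess, then I'll hand in.

Run:
```python
from h import *
f=lambda x,y:(x/3+350-.33,y/3+210-.33)
P=[ray("scene",f(*p),.038) for p in((325,104),(459,200),(421,232),(290,142))]
print(np.round(P,4)); 
for i in range(4): print(np.linalg.norm(P[i]-P[(i+1)%4]).round(4))
print(np.mean(P,0)); print(observe()["qd"].round(3))
job_done(); print(observe()["time_s"])
```

```text
[[0.4205 0.1641 0.038 ]
 [0.4205 0.2657 0.038 ]
 [0.4584 0.2605 0.038 ]
 [0.4634 0.1647 0.038 ]]
0.1016
0.0383
0.0959
0.0429
[0.44067708 0.21376915 0.038     ]
[ 0.019  0.001 -0.003  0.003 -0.001  0.001]
the job is handed in; nothing more can be done
the job is handed in; nothing more can be done
```

The carrier is packed in the order asked. I stood the capped jar in the large recess, then the capped vial in the small one. I then drew the slide box straight out of its dock, regripped it at its centre, turned it a quarter turn and laid it in the long recess. I let go of everything, raised the arm clear, and handed in at about 42 s.

**Final pictures:** The jar and vial stand upright and the box lies in its recess. The open jar, open vial, open tray, blue jar and yellow box look unmoved.

**Box check:** With the box top assumed at 38 mm, its corners come out about 100 x 40 mm, with the sides read from the picture off by up to 4 mm. Its centre is within 5 mm of the recess centre, against 9 mm of play. That fits a flat-lying box, but the corners were picked by eye.

**Imperfections:**
- **Tool tilt:** the tool had drifted to about 3° off vertical when I set the box down. The box settled flat when released.
- **Top view:** in the last top picture the arm covered the slide recess, so the box was checked only in the scene view.
- **Forces:** wrist readings after each move stayed under about 3 N.

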